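# Swing the trick carousel's knob-topped jar to the front and hold it there

### The job

Take the trick carousel by its upright wooden handle and turn it gently until the jar with the big ball-knobbed stopper stands at the front, in line with the fixed brass pointer on the carousel's base. A return spring swings the turntable back when it is let go, so finish with the handle still in your grip, keeping the turntable still with that jar at the front. Leave every jar standing in its ring, and do not disturb the other props on the table.

Things in the scene. Friction and masses are not known exactly. Their poses are not given: they have to be found in the camera images.
- axis (a point): point on the carousel's vertical turning axis, level with the turntable's top (34 mm above the table). The turntable is a wooden disc of 138 mm radius with five brass wire rings (tops 10 mm above the disc), centred 72 mm from the axis, 72 degrees apart, a loose jar in each with 2 mm play. The base is fixed; its place and yaw differ each time. The point's -x axis points to the pointer
- pointer (a point): top of the fixed brass pointer, a small upright fin (30 mm long radially, 8 mm wide, its top 54 mm above the table) on a flat brass tongue of the base, outside the turntable, 175 mm from the axis. It marks the front and does not turn
- front_spot (a point): the point 72 mm from the axis towards the pointer, at the level of the turntable's top: where the centre of a jar standing exactly at the front is. Fixed, does not turn
- carousel (a joint): angle of the turntable, rad, 0 at rest (start), positive anticlockwise from above, limits +-3.05. A return spring (0.25 N m per rad) pulls it to 0; friction 0.03 N m, damping 0.3 N m s/rad. Bringing the wanted jar to the front takes 1.0 to 2.8 rad one way or the other: the shorter way
- handle: upright round wooden handle, 20 mm in diameter, on the turntable 115 mm from the axis. It spins freely about its own upright axis, so a gripper may keep its heading while carrying it round. Its foot is 41 mm and its flat top 153 mm above the table; the origin is on its axis 138 mm above the table, a good height to grip from above. z up
- knob_jar_mid (a point): the wanted jar: white ceramic, 48 mm in diameter, with a cork ball of 40 mm diameter as the knob of its stopper; 86 mm tall in all (its top 120 mm above the table), about 0.15 kg, loose. The point is on its axis, 27 mm above its underside; z up
- flat_jar0_mid (a point): another jar of the carousel, the same but with a small flat cork stopper (26 mm across) and no ball, 54 mm tall (its top 88 mm above the table), loose. The point is on its axis, 27 mm above its underside
- flat_jar1_mid (a point): another jar of the carousel, the same but with a small flat cork stopper (26 mm across) and no ball, 54 mm tall (its top 88 mm above the table), loose. The point is on its axis, 27 mm above its underside
- flat_jar2_mid (a point): another jar of the carousel, the same but with a small flat cork stopper (26 mm across) and no ball, 54 mm tall (its top 88 mm above the table), loose. The point is on its axis, 27 mm above its underside
- flat_jar3_mid (a point): another jar of the carousel, the same but with a small flat cork stopper (26 mm across) and no ball, 54 mm tall (its top 88 mm above the table), loose. The point is on its axis, 27 mm above its underside
- skull: ivory plaster skull, about 150 x 125 x 150 mm, loose bystander; origin under its centre
- watch: brass pocket watch lying flat, 48 mm across, 12 mm thick, loose bystander; origin under its centre
- lantern: tin lantern with amber panes, 90 x 90 mm, about 197 mm tall, loose bystander; origin under its centre
- gavel: wooden gavel lying down, head 85 mm long and 52 mm thick, handle 220 mm along the body's -x, loose bystander; origin under the head
- goblet: brass goblet, 72 mm across, 135 mm tall, loose bystander; origin under its centre
- book: small bound book lying flat, 150 x 105 x 32 mm, loose bystander; origin under its centre
Things that resemble listed ones, but are neither listed nor needed, are in the scene too. What is shaped like the part that bears flat_jar3_mid but black, orange or turquoise is not meant.

How it is judged:
At the end, for the whole second after the job is handed in: Knob-topped jar's centre within 12 mm of the front spot, with the turntable turned over 0.7 rad from rest and still (under 0.05 rad/s); the fingers bear on the handle with over 0.8 N; all five jars upright (within 0.2 rad) and down in their rings (horizontal distance between knob_jar_mid and front_spot below 0.012 m and (value of joint carousel above 0.7 rad or value of joint carousel below -0.7 rad) and velocity of joint carousel between -0.05 and 0.05 rad/s and contact force between the fingers and handle above 0.8 N and angle between each of knob_jar_mid, flat_jar0_mid, flat_jar1_mid, flat_jar2_mid, flat_jar3_mid's own z axis and vertical below 0.2 rad and height (world z) of knob_jar_mid between 0.054 and 0.068 m and height (world z) of flat_jar0_mid between 0.054 and 0.068 m and height (world z) of flat_jar1_mid between 0.054 and 0.068 m and height (world z) of flat_jar2_mid between 0.054 and 0.068 m and height (world z) of flat_jar3_mid between 0.054 and 0.068 m); the arm keeps its last pose, push and grip.
It fails at once if a jar is tipped, lifted or knocked out of its ring (angle between any of knob_jar_mid, flat_jar0_mid, flat_jar1_mid, flat_jar2_mid, flat_jar3_mid's own z axis and vertical above 0.4 rad or height (world z) of any of knob_jar_mid, flat_jar0_mid, flat_jar1_mid, flat_jar2_mid, flat_jar3_mid above 0.076 m or horizontal distance between any of knob_jar_mid, flat_jar0_mid, flat_jar1_mid, flat_jar2_mid, flat_jar3_mid and axis above 0.085 m).
It fails at once if the turntable is whipped round (faster than 2 rad/s) (velocity of joint carousel above 2 rad/s or velocity of joint carousel below -2 rad/s).
It fails at once if another prop on the table is displaced by more than 20 mm (distance of any of skull, watch, lantern, gavel, goblet, book from where it was at the start of the episode above 0.02 m).
It also fails if it takes over 51 s, if anything falls off the work surface, if the arm or the gripper's body presses on something with over 40 N, if the wrist force passes 120 N, or if a joint passes its speed limit or range.

### The arm

A 6-joint arm with a two-finger parallel gripper is mounted at the origin on the work surface. World frame = base frame: x ahead of the robot, y to its left, z up, the work surface at z = 0. Lengths are in m, angles in rad, forces in N, time in s.
With the tool pointing down it reaches from about 0.35 to 0.8 m from the base axis. Payload 7.3 kg.
Tool frame: the origin (TCP) lies at the very end of the fingers, on their centre line; the grasp point (between the pads) lies 19 mm behind it; z points along the fingers, y is the line along which they close (so a half turn about z gives the same grasp; the last joint's range is limited). The gripper opens to 85 mm and grips with 20 to 120 N. Pads are 22 mm wide; open, the fingers measure 114 mm over their backs; the gripper's body (76 mm by 85 mm) begins 54 mm behind the grasp point. The pads swing forward as they close: fully open they stand 13 mm farther back than shut.
Start: joints at [-1.28, 0.342, 1.524, -0, 1.275, -0.146], TCP at [0.222, -0.476, 0.205] pointing down, gripper open.
Joint ranges: [-2.53, 2.53], [-0.77, 2.02], [0.04, 2.7], [-1, 4.14], [0.28, 2.66], [-3.11, 3.11]. Speed limits (rad/s): [2.57, 2.57, 3.14, 3.14, 3.14, 3.14].

### API

Orientations are given as a 3x3 rotation matrix whose columns are the frame's x, y, z axes.
In Python, from bench import ctrl gives the robot as it stands.
- The arm moves only by the tool play_rows, never from a script. Its argument "motion" is a list of rows, each an object with "slide": the shift along the tool's x, y, z in m, a list of three; "turn": the turn, a rotation vector about the tool's x, y, z in degrees, a list of three; "claw": the closure, from -1 (fully open) to 1 (shut), so that 0 is half open. A call has 1 to 12 rows; each row shifts and turns the commanded pose from where the row before left it, along the tool's axes as they then stand; what a row does not reach is not made up. A row lasts 1/8 s, in which the tool goes at most 62.5 mm and 10.7 degrees, less where a joint would pass 70% of its speed; a pose out of reach is approached as far as the arm can. A call is refused whole if a number of a shift passes 0.0625 or a number of a turn 10.7, either way. A call with a gripper value outside its range is refused whole. The fingers move at their own pace and stop on an object; "grip_force" is the grip in N (left out, the last holds). Time passes only in rows, so rows that do not move let the fingers close. It gives the time, the measured TCP pose, the force, the opening and the grip force at its end, in the units of the state.
- ctrl.sense(): the state, without advancing time (a new reading comes with each control period).
- ctrl.snapshot(name): name is "scene" or "top"; returns a dict with "pixels" (420x560x3 uint8, red, green, blue), "z_map" (420x560 float32, m along the optical axis (not along the pixel's ray), 0 where there is no reading), "fx", "fy", "cx", "cy" (pixels), "position" and "rotation" of the camera in the world. Camera axes: x right, y down, z forward; pixel columns grow to the right and rows downward; lengths in m; the calibration is good to about 2 mm. A picture is of the moment at which its call begins.
- ctrl.close_job(): hands the job in; it is judged then, once.
The state is a dict: "clock": time; "q": joint angles; "qvel": joint speeds; "joint_efforts": joint torques, N m; "tool_pos": TCP position; "orientation": TCP orientation; "wrist_force": force on the tool from outside, world axes, zero at the start; "ft_torque": the same for the moment, N m; "opening": finger opening in m; "grasp_force": force on a finger pad.
Only numpy, scipy, OpenCV 4.12 (cv2) and the standard library are available. Lean on these libraries where they do the work, as an engineer would, in place of code of your own. Each camera call takes 0.05 s, during which the arm holds its last target. There are 200 camera calls.

## Working session

There is one attempt and no reset: what is moved stays moved. The work goes in short steps, Python scripts to look and compute and a tool call to move; the robot and the scene stay as the last step left them, time stands still between calls to the robot, and variables do not carry over. Pictures are saved under pics/ and viewed, at most 10 in all, crops included, and the job is handed in when it is done.

Besides the shell and the picture viewer there is one more tool, called after "Request:" as a command line: name --argument value ..., lists and objects as JSON in quotes. play_rows: Moves the arm, as the interface text tells. Its arguments: {"type":"object","properties":{"motion":{"type":"array","items":{"type":"object","properties":{"slide":{"type":"array","items":{"type":"number"}},"turn":{"type":"array","items":{"type":"number"}},"claw":{"type":"number"}}}},"grip_force":{"type":"number"}},"required":["motion"]}

```bash
mkdir -p pics; cat > h.py <<'E'
import numpy as np,cv2
from bench import ctrl
def snap(n,f):
    s=ctrl.snapshot(n); cv2.imwrite(f'pics/{f}.png',s['pixels'][:,:,::-1]); np.savez(f'pics/{f}.npz',**s); return s
def w(s,u,v,z=None):
    d=s['z_map'][int(v),int(u)]; r=np.array([(u-s['cx'])/s['fx'],(v-s['cy'])/s['fy'],1.]); R=np.array(s['rotation']);p=np.array(s['position'])
    if z is not None: d=(z-p[2])/(R@r)[2]
    return p+R@r*d
E
python3 - <<'E'
from h import *
for n in('scene','top'):
    s=snap(n,n); print(s['position'],s['rotation'],s['fx'])
print(ctrl.sense())
E
```

```text
[ 1.17958501 -0.47003445  1.33529153] [[ 0.58174715  0.68733856 -0.43489764]
 [ 0.81332136 -0.49740518  0.30182189]
 [-0.00886652 -0.52929557 -0.84839118]] 496.9376475281648
[ 0.36586798 -0.00860366  1.14946825] [[ 0.02248778 -0.9864143   0.16273024]
 [-0.99958791 -0.02508908 -0.01394771]
 [ 0.01784097 -0.16234953 -0.98657201]] 416.33135782314514
{'clock': 0.1, 'q': array([-1.27997128e+00,  3.42649080e-01,  1.52489427e+00, -1.83846348e-06,
        1.27541463e+00, -1.45994616e-01]), 'qvel': array([ 0.00057983, -0.00158304, -0.000923  , -0.00059782, -0.00059599,
        0.00120355]), 'joint_efforts': array([ 1.53861707e-03, -4.34447229e+01, -2.46489877e+01, -2.18568384e-04,
        4.64284138e-03,  3.41296037e-06]), 'tool_pos': array([ 0.22201716, -0.47532063,  0.20450705]), 'orientation': array([[ 9.06101528e-01,  4.23060122e-01, -3.93183310e-04],
       [ 4.23060259e-01, -9.06100606e-01,  1.30749182e-03],
       [ 1.96884014e-04, -1.35106057e-03, -9.99999068e-01]]), 'wrist_force': array([-0.45749524,  0.36150375, -0.15528914]), 'ft_torque': array([0.03174917, 0.02299681, 0.00714127]), 'grasp_force': 0.0, 'opening': 0.08545080514047454}
```

View pics/top.png

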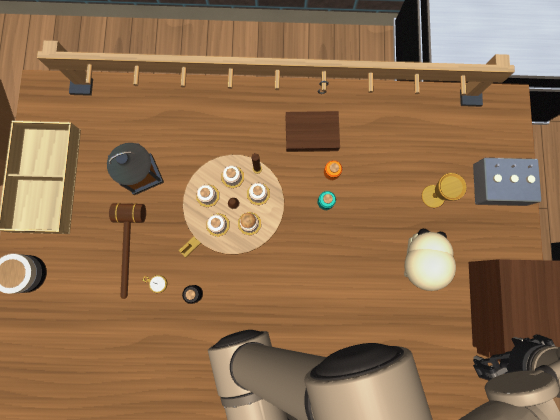

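View pics/scene.png

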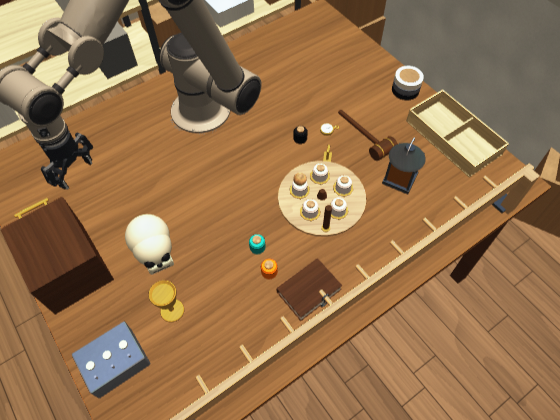

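The top view shows the carousel near (233,203), the pointer at about (190,246), the handle top near (256,157), and the knob jar near (249,221). The lantern stands to its left, at (130,165). Next, enlarged crops.

```bash
python3 - <<'E'
from h import *
a=cv2.imread('pics/top.png')[145:260,170:290]; b=cv2.imread('pics/scene.png')[140:240,270:375]
a=cv2.resize(a,(400,383),interpolation=3);b=cv2.resize(b,(400,381),interpolation=3)
o=np.zeros((383,800,3),np.uint8);o[:,:400]=a;o[:381,400:]=b
cv2.imwrite('pics/crop.png',o)
s=np.load('pics/top.npz')
for n,u,v,z in [('axisDisc',233,204,.034),('handle',255.5,155.5,.153),('pointer',189,246,.054),('knob',249,221,.1),('j',217,223,.088),('j',205,192,.088),('j',231,173,.088),('j',258,190,.088)]:
    print(n,w(s,u,v),w(s,u,v,z))
E
```

```text
axisDisc [0.55327034 0.10683872 0.06393238] [0.55843774 0.11002191 0.034     ]
handle [0.66134616 0.04694505 0.15210491] [0.66108098 0.0468952  0.153     ]
pointer [0.44167903 0.22166857 0.03696425] [0.44051814 0.21814241 0.054     ]
knob [0.50200753 0.0595024  0.11738893] [0.50430127 0.06064988 0.1       ]
j [0.4985334  0.14294653 0.08919554] [0.49868299 0.14311741 0.088     ]
j [0.57888442 0.17807354 0.08766238] [0.57881669 0.17801418 0.088     ]
j [0.63130513 0.11297095 0.08764711] [0.63121691 0.11293055 0.088     ]
j [0.58795545 0.04101666 0.08681965] [0.58770877 0.04096154 0.088     ]
```

View pics/crop.png

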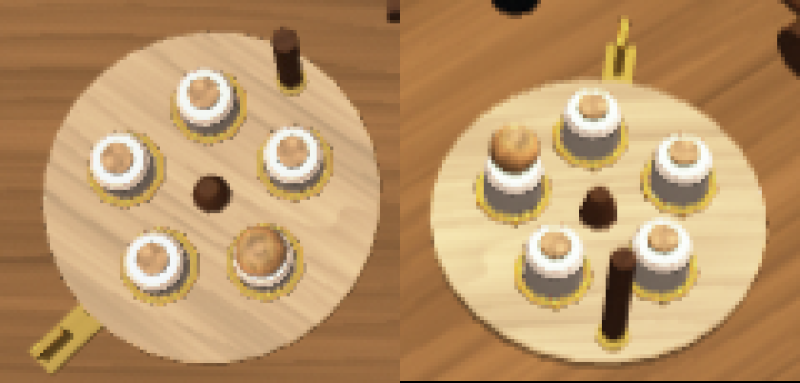

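```bash
cat > m.py <<'E'
from h import *
from scipy.optimize import least_squares
def cloud(s):
    v,u=np.mgrid[:420,:560]; d=s['z_map']; c=np.stack([(u-s['cx'])/s['fx']*d,(v-s['cy'])/s['fy']*d,d],-1)
    return (c@np.array(s['rotation']).T+s['position'])
def measure(s,a0=np.array([.556,.108])):
    P=cloud(s).reshape(-1,3); r=np.hypot(*(P[:,:2]-a0).T); z=P[:,2]
    D=P[(r<.16)&(abs(z-.034)<.005)][:,:2]
    (cx,cy),R=cv2.minEnclosingCircle(D.astype(np.float32)); print('disc',cx,cy,R)
    H=P[(r<.16)&(r>.09)&(z>.149)&(z<.158)]; print('handle',H.mean(0),len(H), (H.max(0)+H.min(0))/2)
    F=P[(r<.2)&(r>.15)&(z>.045)&(z<.06)]; print('fin',F.mean(0) if len(F) else 0,len(F))
    T=P[(r<.2)&(r>.15)&(z>.012)&(z<.06)]; print('tongue',T.mean(0) if len(T) else 0,len(T))
    K=P[(r<.1)&(r>.04)&(z>.092)&(z<.125)]
    if len(K)>8:
        f=least_squares(lambda p:np.linalg.norm(K-p,axis=1)-.02,[*K.mean(0)[:2],.1]); print('ball',f.x,len(K),f.cost)
    S=P[(r<.1)&(r>.04)&(z>.084)&(z<.091)][:,:2].astype(np.float32)
    if len(S)>5:
        for c in np.unique(np.round(np.arctan2(*(S-a0).T[::-1])/1.2566,0)): pass
if __name__=='__main__':
    for n in('top','scene'): print(n); measure(np.load(f'pics/{n}.npz'))
    s=np.load('pics/scene.npz')
    for n,u,v,z in [('handle',623,258,.153),('finfoot',620,55,.03),('fin',624,22,.054),('ball',514,147,.1),('j',592,105,.088),('j',684,152,.088),('j',555,238,.088),('j',662,238,.088)]:
        U,V=270+(u-400)/3.81,140+v/3.81; print(n,w(s,U,V,z),w(s,U,V))
    s=np.load('pics/top.npz')
    for n,u,v,z in [('fin',55,345,.05),('j',204,93,.088),('j',118,160,.088),('j',153,258,.088),('j',292,153,.088),('ball',261,250,.1)]:
        U,V=170+u/3.333,145+v/3.333; print(n,w(s,U,V,z))
E
python3 m.py
```

```text
top
disc 0.5511788129806519 0.11619935184717178 0.14890892803668976
handle [0.65759197 0.04852114 0.15185282] 44 [0.65798714 0.04924165 0.15201373]
fin [0.43672195 0.23196883 0.05230918] 40
tongue [0.43623526 0.22998285 0.0382736 ] 81
ball [0.50817206 0.0660234  0.09957918] 191 0.008014372674177298
scene
disc 0.5533345937728882 0.11565424501895905 0.15108253061771393
handle [0.65990511 0.04808569 0.15139477] 24 [0.66098788 0.0478753  0.1519748 ]
fin [0.44104855 0.23145327 0.05201175] 19
tongue [0.44404467 0.22753072 0.03800681] 41
ball [0.51103026 0.06597497 0.09825395] 136 0.006578024146433609
handle [0.66256133 0.04816254 0.153     ] [0.66176235 0.04896334 0.15117294]
finfoot [0.44597607 0.22800423 0.03      ] [0.44972718 0.224435   0.03667425]
fin [0.43357326 0.24006278 0.054     ] [0.43386797 0.23978226 0.05450617]
ball [0.50785299 0.06562918 0.1       ] [0.5120891  0.06225116 0.10779006]
j [0.50522233 0.14690722 0.088     ] [0.50311142 0.14883839 0.08409569]
j [0.58487501 0.17785181 0.088     ] [0.58144792 0.18158534 0.08081231]
j [0.58893265 0.04523091 0.088     ] [0.58668774 0.04718929 0.08325939]
j [0.63760109 0.11248083 0.088     ] [0.63581233 0.11440335 0.08388346]
fin [0.43406423 0.22511299 0.05      ]
j [0.63149251 0.11240394 0.088     ]
j [0.57619074 0.17683254 0.088     ]
j [0.50014156 0.14598954 0.088     ]
j [0.58528287 0.04190045 0.088     ]
ball [0.5067979  0.06249516 0.1       ]
```

Request:
play_rows --motion '[{"slide":[0.028,-0.013,-0.01],"turn":[0,0,0],"claw":-1},{"slide":[0.05,-0.024,0],"turn":[0,0,0],"claw":-1},{"slide":[0.05,-0.024,0],"turn":[0,0,0],"claw":-1},{"slide":[0.05,-0.024,0],"turn":[0,0,0],"claw":-1},{"slide":[0.05,-0.024,0],"turn":[0,0,0],"claw":-1},{"slide":[0.05,-0.024,0],"turn":[0,0,0],"claw":-1},{"slide":[0.05,-0.024,0],"turn":[0,0,0],"claw":-1},{"slide":[0.05,-0.024,0],"turn":[0,0,0],"claw":-1},{"slide":[0.05,-0.024,0],"turn":[0,0,0],"claw":-1},{"slide":[0.05,-0.024,0],"turn":[0,0,0],"claw":-1},{"slide":[0.03,-0.015,0],"turn":[0,0,0],"claw":-1},{"slide":[0,0,0],"turn":[0,0,0],"claw":-1}]'

```text
clock: 1.6
tool_pos: [0.5798, -0.0377, 0.2141]
orientation: [[0.905, 0.426, -0.001], [0.426, -0.905, 0.0], [-0.001, -0.001, -1.0]]
wrist_force: [0.1, 1.0, -0.7]
opening: 0.0857
grasp_force: 0.0
```

Request:
play_rows --motion '[{"slide":[0.037,-0.014,0],"turn":[0,0,0],"claw":-1},{"slide":[0.037,-0.014,0],"turn":[0,0,0],"claw":-1},{"slide":[0.036,-0.015,0],"turn":[0,0,0],"claw":-1},{"slide":[0,0,0],"turn":[0,0,0],"claw":-1},{"slide":[0,0,0],"turn":[0,0,0],"claw":-1}]'

```text
clock: 2.22
tool_pos: [0.6599, 0.0445, 0.2147]
orientation: [[0.906, 0.422, -0.001], [0.422, -0.906, -0.001], [-0.001, 0.0, -1.0]]
wrist_force: [0.1, 0.6, 0.2]
opening: 0.0855
grasp_force: 0.0
```

```bash
python3 - <<'E'
from h import *
a=snap('top','t2')['pixels'][100:270,160:340,::-1]; b=snap('scene','s2')['pixels'][100:270,260:420,::-1]
o=np.hstack([cv2.resize(a,(400,400),interpolation=3),cv2.resize(b,(400,400),interpolation=3)])
cv2.imwrite('pics/c2.png',o); print(ctrl.sense()['tool_pos'])
E
```

```text
[0.66000903 0.04427286 0.21526465]
```

View pics/c2.png

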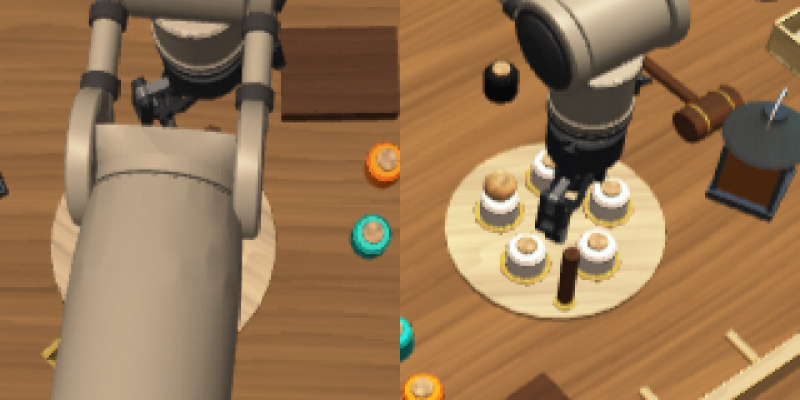

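The gripper hangs above the handle: in the scene crop the fingers are at about (555,215) and the handle top at (570,255). I'll descend and close.

Request:
play_rows --motion '[{"slide":[0.002,-0.003,0.024],"turn":[0,0,0],"claw":-1},{"slide":[0,0,0.024],"turn":[0,0,0],"claw":-1},{"slide":[0,0,0.024],"turn":[0,0,0],"claw":-1},{"slide":[0,0,0.024],"turn":[0,0,0],"claw":-1},{"slide":[0,0,0],"turn":[0,0,0],"claw":-0.2},{"slide":[0,0,0],"turn":[0,0,0],"claw":0.2},{"slide":[0,0,0],"turn":[0,0,0],"claw":0.5},{"slide":[0,0,0],"turn":[0,0,0],"claw":1},{"slide":[0,0,0],"turn":[0,0,0],"claw":1},{"slide":[0,0,0],"turn":[0,0,0],"claw":1},{"slide":[0,0,0],"turn":[0,0,0],"claw":1}]' --grip_force 40

```text
clock: 3.7
tool_pos: [0.6611, 0.05, 0.1206]
orientation: [[0.906, 0.423, 0.001], [0.423, -0.906, 0.001], [0.001, -0.0, -1.0]]
wrist_force: [-3.5, 1.9, 5.6]
opening: 0.017
grasp_force: 38.9
```

```bash
python3 - <<'E'
from m import *
s=snap('scene','s3'); x=ctrl.sense(); print(x['tool_pos'],x['opening'],x['grasp_force'],x['wrist_force']); measure(s)
# planned arc for rows
A=np.array([.562,.109]);p=x['tool_pos'][:2];R=x['orientation'][:2,:2]
print(np.hypot(*(p-A)),np.degrees(np.arctan2(*(p-A)[::-1])))
E
```

```text
[0.66112868 0.04999957 0.12064173] 0.01685660529613467 38.912063241004944 [-3.42580999  1.69143143  4.74507516]
disc 0.5641135573387146 0.10867364704608917 0.13940466940402985
handle [0.6711331  0.04294896 0.15408988] 15 [0.6696244  0.04489867 0.15369331]
fin 0 0
tongue 0 0
ball [0.50727805 0.06521839 0.0983385 ] 129 0.00034586440508666596
0.11535833336786293 -30.760697741653523
```

```bash
python3 - <<'E'
from h import *
a=cv2.imread('pics/s3.png')[130:240,270:390]
cv2.imwrite('pics/c3.png',cv2.resize(a,(780,600)[:2],interpolation=2))
s=np.load('pics/s3.npz')
def proj(p): c=s['rotation'].T@(np.array(p)-s['position']); return (c[0]/c[2]*s['fx']+s['cx']-270)*6.5,(c[1]/c[2]*s['fy']+s['cy']-130)*600/110
print(proj([.6611,.05,.1206]),proj([.66,.048,.041]),proj([.6611,.05,.041]))
E
```

```text
(np.float64(376.36399452386263), np.float64(452.62311177135456)) (np.float64(359.208429323053), np.float64(527.7673101407155)) (np.float64(364.12939338274964), np.float64(527.3193371447359))
```

View pics/c3.png

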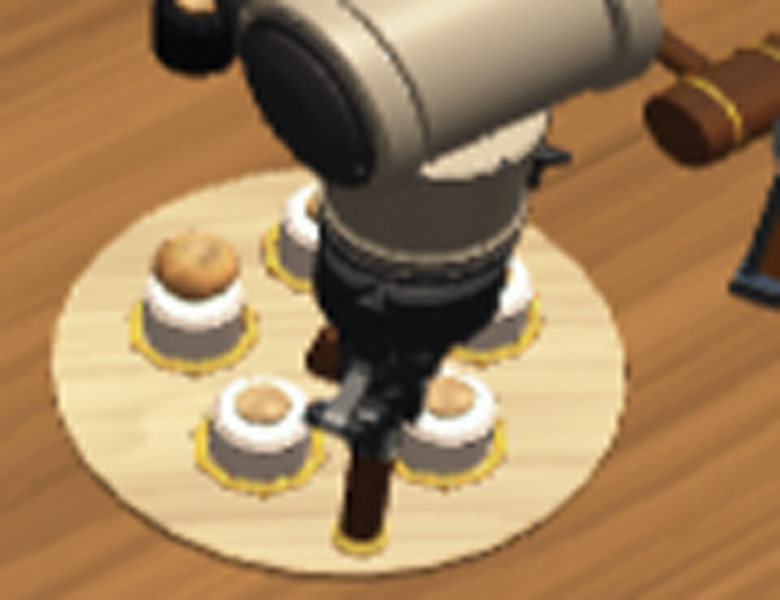

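The fingers hold the handle centrally (crop about (370,440)), and the jars are undisturbed. Now I'll work out the arc rows.

```bash
python3 - <<'E'
from h import *
x=ctrl.sense();A=np.array([.563,.109]);p=x['tool_pos'][:2];R=x['orientation'][:2,:2]
d=p-A;r=np.hypot(*d);t=np.arctan2(d[1],d[0]);print(r,np.degrees(t))
st=np.array([2]+[4]*20+[1.5]);q=np.vstack([p]+[A+r*np.array([np.cos(a),np.sin(a)]) for a in t-np.radians(np.cumsum(st))])
print(np.round(np.diff(q,axis=0)@R,4).tolist(),q[-1],q[12])
E
```

```text
0.1145001647307027 -31.016629483257475
[[-0.0034, 0.0022], [-0.0069, 0.004], [-0.0072, 0.0035], [-0.0074, 0.003], [-0.0076, 0.0025], [-0.0078, 0.0019], [-0.0079, 0.0014], [-0.0079, 0.0008], [-0.008, 0.0003], [-0.008, -0.0003], [-0.0079, -0.0008], [-0.0079, -0.0014], [-0.0078, -0.0019], [-0.0076, -0.0025], [-0.0074, -0.003], [-0.0072, -0.0035], [-0.0069, -0.004], [-0.0066, -0.0045], [-0.0063, -0.0049], [-0.0059, -0.0054], [-0.0055, -0.0058], [-0.002, -0.0023]] [0.51548732 0.00482307] [ 0.58872455 -0.002573  ]
```

Request:
play_rows --motion '[{"slide":[-0.0034,0.0022,0],"turn":[0,0,0],"claw":1},{"slide":[-0.0069,0.004,0],"turn":[0,0,0],"claw":1},{"slide":[-0.0072,0.0035,0],"turn":[0,0,0],"claw":1},{"slide":[-0.0074,0.003,0],"turn":[0,0,0],"claw":1},{"slide":[-0.0076,0.0025,0],"turn":[0,0,0],"claw":1},{"slide":[-0.0078,0.0019,0],"turn":[0,0,0],"claw":1},{"slide":[-0.0079,0.0014,0],"turn":[0,0,0],"claw":1},{"slide":[-0.0079,0.0008,0],"turn":[0,0,0],"claw":1},{"slide":[-0.008,0.0003,0],"turn":[0,0,0],"claw":1},{"slide":[-0.008,-0.0003,0],"turn":[0,0,0],"claw":1},{"slide":[-0.0079,-0.0008,0],"turn":[0,0,0],"claw":1},{"slide":[-0.0079,-0.0014,0],"turn":[0,0,0],"claw":1}]'

```text
clock: 5.25
tool_pos: [0.5893, 0.0001, 0.1206]
orientation: [[0.906, 0.423, 0.003], [0.423, -0.906, 0.005], [0.005, -0.003, -1.0]]
wrist_force: [0.7, 14.0, 7.0]
opening: 0.0173
grasp_force: 39.2
```

Request:
play_rows --motion '[{"slide":[-0.007,-0.0037,0],"turn":[0,0,0],"claw":1},{"slide":[-0.0076,-0.0025,0],"turn":[0,0,0],"claw":1},{"slide":[-0.0074,-0.003,0],"turn":[0,0,0],"claw":1},{"slide":[-0.0072,-0.0035,0],"turn":[0,0,0],"claw":1},{"slide":[-0.0069,-0.004,0],"turn":[0,0,0],"claw":1},{"slide":[-0.0066,-0.0045,0],"turn":[0,0,0],"claw":1},{"slide":[-0.0063,-0.0049,0],"turn":[0,0,0],"claw":1},{"slide":[-0.0059,-0.0054,0],"turn":[0,0,0],"claw":1},{"slide":[-0.0055,-0.0058,0],"turn":[0,0,0],"claw":1},{"slide":[-0.002,-0.0023,0],"turn":[0,0,0],"claw":1},{"slide":[0,0,0],"turn":[0,0,0],"claw":1},{"slide":[0,0,0],"turn":[0,0,0],"claw":1}]'

```text
clock: 6.75
tool_pos: [0.5183, 0.0073, 0.1207]
orientation: [[0.906, 0.423, 0.007], [0.423, -0.906, 0.002], [0.007, 0.002, -1.0]]
wrist_force: [5.4, 6.1, 2.3]
opening: 0.0171
grasp_force: 39.1
```

```bash
python3 - <<'E'
from m import *
s=snap('scene','s4');x=ctrl.sense();print(x['tool_pos'],x['wrist_force'],x['grasp_force'],x['opening']);measure(s)
a=s['pixels'][110:240,250:406,::-1];cv2.imwrite('pics/c4.png',cv2.resize(np.ascontiguousarray(a),(720,600),interpolation=2))
t=snap('top','t4');measure(t)
E
```

```text
[0.51827361 0.00728842 0.12069303] [6.35071577 6.01865008 1.886282  ] 39.15031671524048 0.017280870779911958
disc 0.554599404335022 0.11782771348953247 0.151881143450737
handle [0.52824726 0.00547829 0.15407054] 15 [0.5292364  0.00459284 0.15382367]
fin [0.43920341 0.2330841  0.05039546] 18
tongue [0.44218516 0.22918599 0.03497384] 43
ball [0.53096616 0.1429127  0.11141638] 131 0.021493320840884907
disc 0.5555519461631775 0.12287423759698868 0.14741471409797668m.py:10: RuntimeWarning: Mean of empty slice.
  H=P[(r<.16)&(r>.09)&(z>.149)&(z<.158)]; print('handle',H.mean(0),len(H), (H.max(0)+H.min(0))/2)
  ret = um.true_divide(
Traceback (most recent call last):
  File "m.py", line 10, in measure
    H=P[(r<.16)&(r>.09)&(z>.149)&(z<.158)]; print('handle',H.mean(0),len(H), (H.max(0)+H.min(0))/2)
                                                                              ~~~~~^^^
ValueError: zero-size array to reduction operation maximum which has no identity
```

View pics/c4.png

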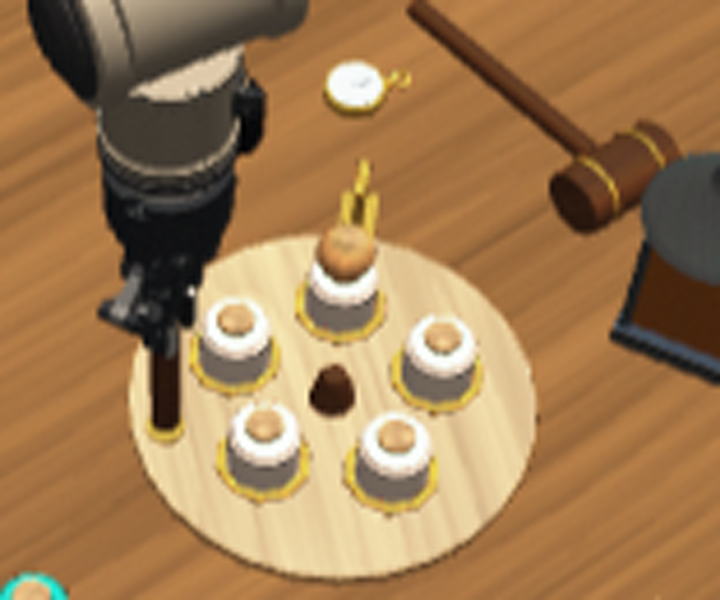

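View pics/t4.png

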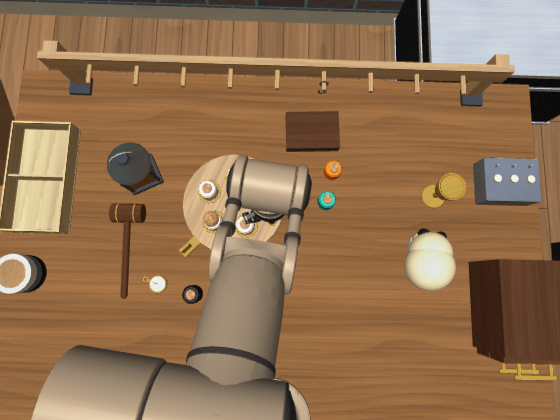

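```bash
python3 - <<'E'
from m import *
s=np.load('pics/s4.npz')
P=cloud(s);g=lambda u,v:(int(250+u*156/720),int(110+v*130/600))
u,v=g(347,252);K=P[v-9:v+10,u-9:u+10].reshape(-1,3);K=K[(K[:,2]>.092)&(K[:,2]<.123)]
f=least_squares(lambda p:np.linalg.norm(K-p,axis=1)-.02,[*K.mean(0)[:2],.1],loss='soft_l1',f_scale=.001);b=f.x
J=np.array([w(s,250+a*156/720,110+c*130/600,.088)[:2] for a,c in[(236,318),(441,337),(264,422),(397,435)]])
F=w(s,250+363*156/720,110+172*130/600,.054);print(b,J,F)
A=(J.sum(0)+b[:2])/5
for A in (A,np.array([.563,.109])):
    print(A,[np.degrees(np.arctan2(*(q[:2]-A)[::-1])) for q in (b,F,[.440,.232],*J)],np.hypot(*(b[:2]-A)))
E
```

```text
[0.50941315 0.15810619 0.09781629] [[0.50443999 0.07312187]
 [0.59555928 0.17301803]
 [0.58001221 0.03906932]
 [0.6376754  0.10199697]] [0.43815077 0.23583317 0.054     ]
[0.56542001 0.10906247] [np.float64(138.79223212833637), np.float64(135.11243799578662), np.float64(135.57268591821003), np.float64(-149.48560881440312), np.float64(64.76768195154025), np.float64(-78.22363306042091), np.float64(-5.584916581311225)] 0.07444497143001035
[0.563 0.109] [np.float64(137.49832484624665), np.float64(134.54836148541892), np.float64(135.0), np.float64(-148.50532487826834), np.float64(63.04231738745928), np.float64(-76.32711172928684), np.float64(-5.357503489442135)] 0.07268402966652728
```

Request:
play_rows --motion '[{"slide":[-0.0017,-0.0019,0],"turn":[0,0,0],"claw":1},{"slide":[-0.0017,-0.0019,0],"turn":[0,0,0],"claw":1},{"slide":[0,0,0],"turn":[0,0,0],"claw":1},{"slide":[0,0,0],"turn":[0,0,0],"claw":1},{"slide":[0,0,0],"turn":[0,0,0],"claw":1},{"slide":[0,0,0],"turn":[0,0,0],"claw":1}]'

```text
clock: 7.6
tool_pos: [0.5138, 0.0093, 0.1207]
orientation: [[0.906, 0.423, 0.008], [0.423, -0.906, 0.002], [0.008, 0.002, -1.0]]
wrist_force: [6.8, 5.9, 2.4]
opening: 0.0173
grasp_force: 39.2
```

```bash
python3 - <<'E'
from m import *
s=snap('scene','s5');P=cloud(s);u,v=325,164
K=P[v-9:v+10,u-9:u+10].reshape(-1,3);K=K[(K[:,2]>.092)&(K[:,2]<.123)]
f=least_squares(lambda p:np.linalg.norm(K-p,axis=1)-.02,[*K.mean(0)[:2],.1],loss='soft_l1',f_scale=.001);b=f.x
A=np.array([.564,.109]);print(b,np.degrees(np.arctan2(*(b[:2]-A)[::-1])))
x=ctrl.sense();print(x['tool_pos'],x['wrist_force'],x['grasp_force'],abs(x['qvel']).max())
E
```

```text
[0.51191422 0.16045418 0.0982971 ] 135.34950621718588
[0.51385485 0.00934288 0.12069892] [6.52877984 6.45426575 0.75170842] 39.160664677619934 0.0017080661496280192
```

The jar's angle, 135.3°, matches the pointer's, and the arm is still with a firm grip, so I'm handing in.

```bash
python3 -c "
from bench import ctrl
print(ctrl.close_job())"
```

```text
the job is handed in; nothing more can be done
None
```

I turned the carousel about 85° clockwise and handed the job in at about 7.6 s. By camera measurement the ball-knobbed jar is in line with the pointer (both about 135.3°), the handle is gripped at about 39 N and the arm is still; no verdict came back.

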